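Shut the gift box, then open the safety-capped cleaner

TASK

Lower the lid of the open kraft gift box until it is fully shut, so that no cleaner can get on the gingerbread. Then open the white cleaner jug's red safety cap: push it down, turn it about a quarter turn anticlockwise (seen from above) while it is pushed down, and lift it straight off. Finish while still holding the cap upright about 5 cm clear above the jug's mouth, without letting go, and leave everything else on the bench where it is.

Things in the scene. Friction and masses are not known exactly. Their poses are not given: they have to be found in the camera images.
- gift_box_lid (a joint): Angle of the gift box's lid (rad): 0 shut, grows as it opens. It starts leaning back past upright at about 1.65 to 1.85; 1.85 is its stop. The hinge has a little friction and the lid is light (under 1 N): closed fingertips can push it over and down.
- lid_hinge (a point): Middle of the hinge line of the kraft gift box (236 x 145 mm, 58 mm high when shut, fixed to the bench), 56 mm above the bench. Hinge and long side lie along this frame's x; z is up. The hinge is on the box's -y long edge; the box stretches 138 mm from here along +y. The lid swings up and back towards -y as it opens.
- lid_edge (a point): Point on the lid's outer face, on the 21 mm wide border half-way along its free long edge, 130 mm from the hinge line; 59 mm above the bench when shut. The frame turns with the lid: x along the hinge, y from hinge to free edge, z out of the outer face (up when shut, away from the box when open). The lid has 44 mm deep flaps on its inner side.
- cap_grip (a point): Centre of the round grip of the white jug's red safety cap (60 g), on the cap's axis; z up. The grip is an upright cylinder, 40 mm in diameter, reaching 15 mm above and below this point. Under it a wider skirt, 64 mm in diameter, 30 mm high; its flat shoulder round the grip, 15 mm below this point, can be pushed by the fingertips. A white pointer on top lies along x.
- jug_mouth (a point): Centre of the mouth on top of the jug's neck (under the cap), 126 mm above the bench; z up. The seated cap's grip centre is 27.5 mm straight above it, and the cap's lower rim always 45 mm below the grip centre. Jug and amber bottle stand in either order.
- plain_bottle: Bystander: round amber bottle with a white cap, 72 mm in diameter, 150 mm high, loose; origin at the centre of its underside. Not to be disturbed.
- scissors: Bystander: scissors with red handles, 199 x 87 x 9 mm, lying on the bench; origin under its middle. Not to be disturbed.
- ribbon_spool: Bystander: spool of red ribbon, 72 mm in diameter, 32 mm high; origin on its underside. Not to be disturbed.
- marker: Bystander: black and white marker pen, 135 mm long, 16 mm thick, lying on the bench; origin under its middle. Not to be disturbed.
- cleaner_jug: White square cleaner jug with a blue band, 92 mm wide, screwed down in a steel holder; origin under its middle. Its safety cap turns only when pushed down 4 mm or more against a spring (4 N at first, 7 N at 4 mm, 9 N at the 7 mm stop). It turns anticlockwise seen from above (clockwise is blocked); after 0.65 to 2.4 rad of turn it can be lifted straight off.
Mind the look-alikes: they are no part of the job. Of the things that look like the part that bears cap_grip, the largest one is meant. There is more than one size of the cleaner_jug; the job needs the larger.

How it is judged:
By the outcome, as a careful person would: the job done as asked, in the order asked, and still so for the second after the job is handed in, while the arm keeps its last pose, push and grip.
It also fails if it takes over 61 s, if anything falls off the work surface, if the arm or the gripper's body presses on something with over 40 N, if the wrist force passes 120 N, or if a joint passes its speed limit or range.

ROBOT

A 6-joint arm with a two-finger parallel gripper is mounted at the origin on a cart in front of the work surface, level with it; the furniture and walls round the work are solid. World frame = base frame: x ahead of the robot, y to its left, z up, the work surface at z = 0. Lengths are in m, angles in rad, forces in N, time in s.
With the tool pointing down it reaches from about 0.35 to 0.975 m from the base axis. Payload 4.9 kg.
Tool frame: the origin (TCP) lies midway between the tips of the shut fingers; the grasp point (between the pads) lies ctrl.grip_depth behind it (ctrl.grip_depth is the distance from the TCP to the grasp point, in m); z points along the fingers, y is the line along which they close (so a half turn about z gives the same grasp; the last joint's range is limited). The gripper opens to 85 mm and grips with 20 to 120 N. Pads are 22 mm wide; open, the fingers measure 114 mm over their backs; the gripper's body (76 mm by 85 mm) begins 54 mm behind the grasp point. The pads swing forward as they close: fully open they stand 13 mm farther back than shut.
Start: joints at [1.123, 0.053, 1.613, -0, 1.476, -0.119], TCP at [0.202, 0.592, 0.231] pointing down, gripper open.
Joint ranges: [-3.01, 3.01], [-1.01, 2.22], [0.06, 2.58], [-1.02, 4.17], [0.09, 2.62], [-3.14, 3.14]. Speed limits (rad/s): [2.57, 2.57, 3.14, 3.14, 3.14, 3.14].

INTERFACE

Orientations are given as a rotation vector (axis times angle).
In Python, from station import ctrl, get_image, camera_model gives the robot as it stands. The module is installed in compiled form; this text tells all that it offers.
- The arm moves only by the shell command python3 -m crank 'ROWS' [FORCE]. ROWS is JSON, a list of rows, each a list of 7 numbers: the shift along the tool's x, y, z in mm, then the turn, a rotation vector about the tool's x, y, z in rad, then the opening, from -1 (shut) to 1 (fully open). A call has exactly 10 rows; each row shifts and turns the commanded pose from where the row before left it, along the tool's axes as they then stand; what a row does not reach is not made up. A row lasts 1/12 s, in which the tool goes at most 41.7 mm and 7.16 degrees, less where a joint would pass 70% of its speed; a pose out of reach is approached as far as the arm can. A call with a gripper value outside its range is refused whole. The fingers move at their own pace and stop on an object; FORCE is the grip in N (left out, the last holds). Time passes only in rows, so rows that do not move let the fingers close, or fill a call up. It gives the time, the measured TCP pose, the force, the opening and the grip force at its end, in the units of the state.
- ctrl.get_obs(): the state, without advancing time (a new reading comes with each control period).
- get_image(name): name is "side" or "top"; returns the picture (420x560x3 uint8, red, green, blue); there is no depth.
- camera_model(name): a dict with "vertical_fov" (degrees; the focal length in pixels is half the picture's height over the tangent of half this angle, whatever the lens; pixels are square), "cx", "cy" (the principal point, pixels), "k1" (the pictures are not rectified: a ray, as slopes to the right and down, at radius r is drawn at 1 + k1 r^2 times it, then the intrinsics apply), "R" (3x3) and "t" (3): a world point X has camera coordinates R X + t. Camera axes: x right, y down, z forward; pixel columns grow to the right and rows downward; lengths in m; the calibration is good to about 2 mm. A picture is of the moment at which its call begins. camera_model takes no time and is no camera call.
- ctrl.finish_job(): hands the job in; it is judged then, once.
The state is a dict: "t": time; "q": joint angles; "dq": joint speeds; "effort": joint torques, N m; "tool_pos": TCP position; "tool_rot": TCP orientation; "contact_force": force on the tool from outside, world axes, zero at the start; "wrist_torque": the same for the moment, N m; "opening": finger opening in m; "grip_force": force on a finger pad.
Only numpy, scipy, OpenCV 4.12 (cv2) and the standard library are available. Lean on these libraries where they do the work, as an engineer would, in place of code of your own. Each camera call takes 0.05 s, during which the arm holds its last target. There are 200 camera calls.

## Working session

There is one attempt and no reset: what is moved stays moved. The work goes in short steps, Python scripts to look and compute and a shell command to move; the robot and the scene stay as the last step left them, time stands still between calls to the robot, and variables do not carry over. Pictures are saved under pics/ and viewed, at most 10 in all, crops included, and the job is handed in when it is done.

```bash
mkdir -p pics
python3 - <<'E'
from station import ctrl,get_image,camera_model
import cv2
for n in("side","top"):
    im=get_image(n); cv2.imwrite(f"pics/{n}0.png",im[:,:,::-1]); print(n,camera_model(n))
print(ctrl.get_obs(),ctrl.grip_depth)
E
```

```text
side {'vertical_fov': 57.66205745223885, 'cx': 280.69187804378805, 'cy': 202.01548003054296, 'k1': 0.022685819276978627, 'R': array([[ 0.99892994, -0.03896042, -0.02492102],
       [-0.03855666, -0.40396159, -0.91396303],
       [ 0.02554125,  0.91394591, -0.40503151]]), 't': array([-0.541407  ,  0.16233387,  1.15270859])}
top {'vertical_fov': 57.09778199023411, 'cx': 280.46808813536046, 'cy': 212.8863705244522, 'k1': -0.022666306226495934, 'R': array([[-0.00801763, -0.99994962,  0.00603903],
       [-0.99802315,  0.00762543, -0.06238311],
       [ 0.06233392, -0.00652725, -0.99803401]]), 't': array([0.05141135, 0.54387367, 1.22779814])}
{'t': 0.1, 'q': array([ 1.12295889e+00,  5.32840387e-02,  1.61416630e+00,  5.34077246e-06,
        1.47601565e+00, -1.18997784e-01]), 'dq': array([-0.00033432, -0.00264075, -0.00329436,  0.0005943 , -0.00174333,
       -0.00127777]), 'effort': array([-8.56994266e-04, -3.94904423e+01, -3.71361959e+01, -1.66577938e-04,
        3.95604133e-03,  1.72956870e-06]), 'tool_pos': array([0.20158825, 0.59099318, 0.23018444]), 'tool_rot': array([-5.14129913e-01, -3.09870031e+00,  2.82242184e-03]), 'contact_force': array([-0.2094801 , -0.57625337,  0.38740705]), 'wrist_torque': array([0.00416762, 0.00291017, 0.03342677]), 'grip_force': 0.0, 'opening': 0.08554264794921425} 0.0187
```

View pics/side0.png

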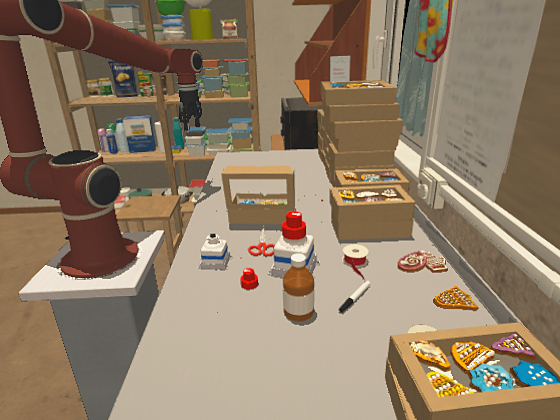

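View pics/top0.png

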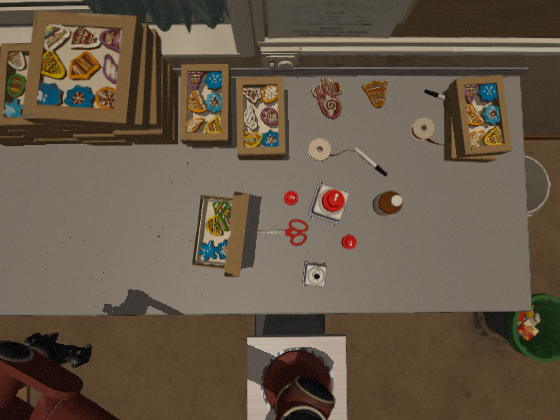

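The arm starts at upper left in the side view. In the top view:
- The open gift box is near (222,235), with its lid standing at column ~240.
- Red cap candidates are (333,200) on the large jug and loose small caps at (291,198) and (349,242). The small jug at (315,274) has no red cap.
- I choose (333,200), the largest cap on the larger jug.

One close crop next to check this.

```bash
cat > h.py <<'E'
from station import ctrl,get_image,camera_model
import numpy as np,cv2
from scipy.spatial.transform import Rotation as Ro
def K(n):
    m=camera_model(n); f=210/np.tan(np.radians(m["vertical_fov"]/2)); return m,f
def ray(n,u,v):
    m,f=K(n); d=np.array([(u-m["cx"])/f,(v-m["cy"])/f]); s=d.copy()
    for _ in range(20): s=d/(1+m["k1"]*(s@s))
    R,t=m["R"],m["t"]; return -R.T@t, R.T@np.array([*s,1])
def plane(n,u,v,z):
    o,d=ray(n,u,v); return o+d*(z-o[2])/d[2]
def tri(a,b):
    (o,d),(p,e)=ray("side",*a),ray("top",*b)
    s=np.linalg.lstsq(np.c_[d,-e],p-o,rcond=None)[0]; x,y=o+s[0]*d,p+s[1]*e
    return (x+y)/2,np.linalg.norm(x-y)
def proj(n,X):
    m,f=K(n); c=m["R"]@X+m["t"]; s=c[:2]/c[2]; s=s*(1+m["k1"]*(s@s)); return f*s+[m["cx"],m["cy"]]
def red(im):
    i=im.astype(int); return ((i[...,0]>110)&(i[...,1]<60)&(i[...,2]<60)).astype(np.uint8)
E
python3 - <<'E'
from h import *
a=cv2.imread("pics/top0.png");b=cv2.imread("pics/side0.png")
c=cv2.resize(a[180:290,185:365],None,fx=4,fy=4,interpolation=cv2.INTER_CUBIC);cv2.imwrite("pics/ctop.png",c)
c=cv2.resize(b[155:285,190:330],None,fx=4.5,fy=4.5,interpolation=cv2.INTER_CUBIC);cv2.imwrite("pics/cside.png",c)
for n,im in(("top",a),("side",b)):
    k,l,s,ce=cv2.connectedComponentsWithStats(red(im[:,:,::-1]))
    for i in range(1,k):
        if s[i,4]>40: print(n,s[i],ce[i],plane(n,*ce[i],.1685).round(3))
E
```

```text
top [284 191  14  14 142] [290.3943662  197.61267606] [0.578 0.02  0.169]
top [323 190  21  22 322] [332.8757764  200.54347826] [ 0.569 -0.101  0.169]
top [285 220  23  26 210] [295.72857143 231.84285714] [0.481 0.005 0.169]
top [343 235  13  14 136] [348.85294118 241.36764706] [ 0.453 -0.144  0.169]
top [518 311   7  10  45] [521.28888889 315.33333333] [ 0.24  -0.63   0.169]
side [421   0   8  10  63] [424.6031746    4.12698413] [-2.755 -9.661  0.168]
side [433   0  19  57 208] [443.6875      34.91346154] [11.374 24.012  0.168]
side [282 211  24  29 511] [293.46575342 226.51272016] [ 0.57  -0.182  0.168]
side [249 243  25  13 120] [261.04166667 249.275     ] [ 0.492 -0.283  0.168]
side [346 257  20  12 119] [355.50420168 260.65546218] [ 0.687 -0.344  0.168]
side [241 268  17  22 262] [248.96183206 279.88931298] [ 0.47  -0.395  0.168]
```

View pics/ctop.png

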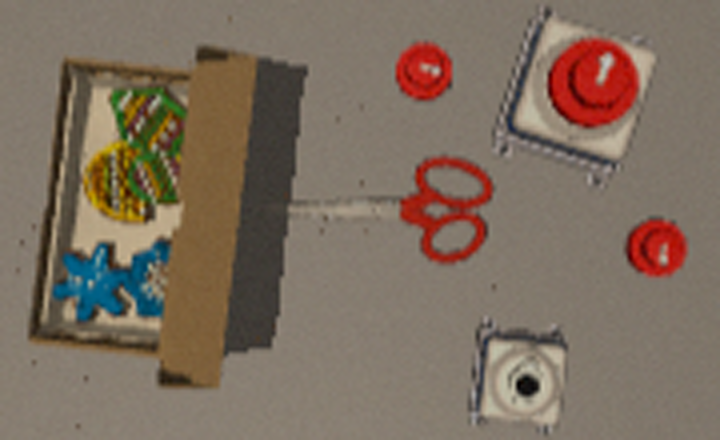

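View pics/cside.png

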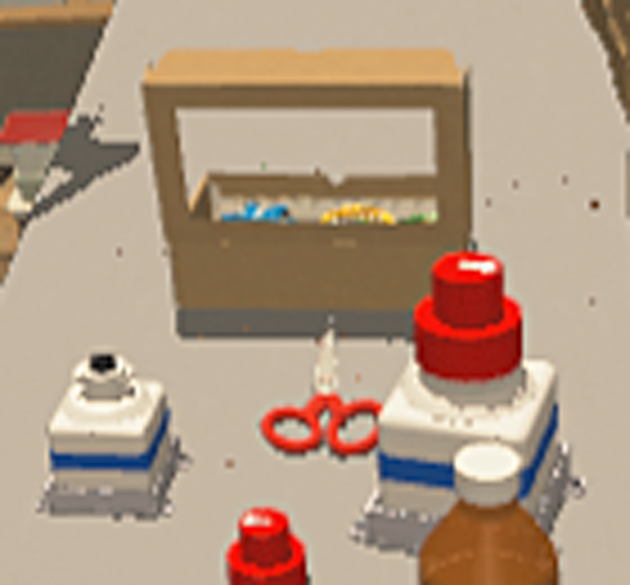

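The crops confirm the target: the large jug's cap with its white pointer, top crop (598,82) and side crop (468,310). The lid's free edge runs from top crop (258,52) to (218,387), leaning back a little.

Run:
```python
from h import *
a=cv2.imread("pics/top0.png")[:,:,::-1].astype(int);b=cv2.imread("pics/side0.png")[:,:,::-1].astype(int)
m=((a[...,0]>90)&(a[...,0]>2*a[...,1])).astype(np.uint8)
k,l,s,c=cv2.connectedComponentsWithStats(m); i=l[200,333]; x,y,w,h=s[i][:4]; print(s[i])
r=y+h/2-.5;cc=x+w/2-.5
yl=plane("top",x-.5,r,.1085)[1]-.032; yr=plane("top",x+w-.5,r,.1385)[1]+.032
xt=plane("top",cc,y-.5,.1385)[0]-.032; xb=plane("top",cc,y+h-.5,.1085)[0]+.032
print("cap y",yl,yr,"x",xt,xb)
m=((b[...,0]>90)&(b[...,0]>2*b[...,1])).astype(np.uint8)
k,l,s,c=cv2.connectedComponentsWithStats(m); i=l[226,293]; print(s[i]); x,y,w,h=s[i][:4]
print("tri shoulder/centre", tri((x+w/2-.5,y+h*.5),(333.,200.5)))
C=np.array([(xt+xb)/2,(yl+yr)/2,.1535]); print(C,proj("side",C),proj("top",C))
# white pointer in top
w=(a[190:213,323:345].min(2)>110); v,u=np.nonzero(w); print("white",[(p+323,q+190,a[q+190,p+323].tolist()) for p,q in zip(u,v) if l is not None and abs(p+323-333)<9 and abs(q+190-199)<9])
for t in [((222.7,173.9),(239.5,276.7)),((293.8,173.9),(249.5,193))]: print("lid edge",tri(*t))
for p in [(201.2,195),(192.5,265)]: print("rim",plane("top",*p,.055))
for p in [(231.5,224.5),(286,224.5)]: print("body foot side",plane("side",p[0]-0.5+0,p[1]-.5,0.0))
```

```text
[322 190  23  22 355]
cap y -0.10744950156517512 -0.10727302371708533 x 0.5719910355601308 0.5734878829905721
[282 211  24  29 539]
tri shoulder/centre (array([ 0.57380828, -0.1066315 ,  0.13189091]), np.float64(0.00295592150366267))
[ 0.57273946 -0.10736126  0.1535    ] [292.46558632 218.4303119 ] [334.32870172 199.64606682]
white [(np.int64(325), np.int64(191), [142, 130, 113]), (np.int64(341), np.int64(191), [169, 155, 136]), (np.int64(341), np.int64(192), [179, 134, 116]), (np.int64(335), np.int64(194), [184, 143, 124]), (np.int64(336), np.int64(194), [179, 164, 153]), (np.int64(337), np.int64(194), [181, 168, 159]), (np.int64(335), np.int64(195), [161, 139, 128]), (np.int64(336), np.int64(195), [187, 187, 184]), (np.int64(337), np.int64(195), [185, 177, 165]), (np.int64(335), np.int64(196), [156, 129, 116]), (np.int64(336), np.int64(196), [188, 186, 185]), (np.int64(337), np.int64(196), [181, 135, 124]), (np.int64(335), np.int64(197), [179, 165, 145]), (np.int64(336), np.int64(197), [176, 156, 147]), (np.int64(335), np.int64(198), [187, 176, 154]), (np.int64(336), np.int64(198), [165, 133, 119]), (np.int64(335), np.int64(199), [188, 177, 154]), (np.int64(335), np.int64(200), [159, 129, 112])]
lid edge (array([0.36204058, 0.16254201, 0.18996561]), np.float64(0.0067753058419986745))
lid edge (array([0.5915807 , 0.13392187, 0.19094229]), np.float64(0.004240199514789129))
rim [0.5999326  0.29535642 0.055     ]
rim [0.38209936 0.32139234 0.055     ]
body foot side [0.37630699 0.17712218 0.        ]
body foot side [0.56482332 0.16053295 0.        ]
```

```bash
python3 -m crank '[[0,0,-8,0,0,0.12,-1],[0,0,-8,0,0,0.12,-1],[0,0,-8,0,0,0.12,-1],[0,0,-8,0,0,0.12,-1],[0,0,-8,0,0,0.12,-1],[0,0,-8,0,0,0.12,-1],[0,0,-8,0,0,0.12,-1],[0,0,-8,0,0,0.12,-1],[0,0,-8,0,0,0.12,-1],[0,0,-8,0,0,0.12,-1]]' 40
python3 -m crank '[[0,0,0,0,0,0.08,-1],[0,0,0,0,0,0.08,-1],[0,0,0,0,0,0,-1],[-20,15,0,0,0,0,-1],[-20,15,0,0,0,0,-1],[-20,15,0,0,0,0,-1],[-20,15,0,0,0,0,-1],[-20,15,0,0,0,0,-1],[-20,15,0,0,0,0,-1],[-20,15,0,0,0,0,-1]]'
cat >> h.py <<'E'
H=np.array([.477,.170,.056]);EX=np.array([.9926,-.1216,0]);EY=np.array([.1216,.9926,0])
def st():
    o=ctrl.get_obs();d=o["tool_pos"]-H;R=Ro.from_rotvec(o["tool_rot"]).as_matrix()
    print("t",round(o["t"],2),"box ey,ex,z mm",(d@EY*1e3).round(1),(d@EX*1e3).round(1),(o["tool_pos"][2]*1e3).round(1),"pos",o["tool_pos"].round(4),"F",o["contact_force"].round(1),"open",o["opening"].round(4),"grip",round(o["grip_force"],1),"\nq",o["q"].round(2),"toolx",R[:,0].round(3),"toolz",R[:,2].round(3))
E
python3 -c "from h import *;st()"
```

```text
t: 0.93
tool_pos: [0.2017, 0.5912, 0.3109]
tool_rot: [2.181, 2.261, -0.002]
contact_force: [-0.1, 0.4, -0.3]
opening: 0.0002
grip_force: 0.0
t: 1.77
tool_pos: [0.2898, 0.4389, 0.3107]
tool_rot: [2.346, 2.09, -0.001]
contact_force: [-0.1, -0.2, 0.7]
opening: 0.0001
grip_force: 0.0Traceback (most recent call last):
  File "<string>", line 1, in <module>
    from h import *;st()
                    ~~^^
  File "h.py", line 23, in st
    print("t",round(o["t"],2),"box ey,ex,z mm",(d@EY*1e3).round(1),(d@EX*1e3).round(1),(o["tool_pos"][2]*1e3).round(1),"pos",o["tool_pos"].round(4),"F",o["contact_force"].round(1),"open",o["opening"].round(4),"grip",round(o["grip_force"],1),"\nq",o["q"].round(2),"toolx",R[:,0].round(3),"toolz",R[:,2].round(3))
                                                                                                                                                                                           ^^^^^^^^^^^^^^^^^^
AttributeError: 'float' object has no attribute 'round'
```

```bash
sed -i 's/o\["opening"\].round(4)/round(o["opening"],4)/' h.py
python3 -m crank '[[-27,19,0,0,0,0,-1],[-27,19,0,0,0,0,-1],[-27,19,0,0,0,0,-1],[-27,19,0,0,0,0,-1],[-27,19,0,0,0,0,-1],[-27,19,0,0,0,0,-1],[-27,19,0,0,0,0,-1],[-27,19,0,0,0,0,-1],[-27,19,0,0,0,0,-1],[-27,19,0,0,0,0,-1]]'
python3 -m crank '[[-23,14,0,0,0,0,-1],[-23,14,0,0,0,0,-1],[0,0,20,0,0,0,-1],[0,0,25,0,0,0,-1],[0,0,25,0,0,0,-1],[0,0,25,0,0,0,-1],[0,0,25,0,0,0,-1],[0,0,15,0,0,0,-1],[0,0,10,0,0,0,-1],[0,0,0,0,0,0,-1]]'
python3 - <<'E'
from h import *;st()
cv2.imwrite("pics/s1.png",get_image("side")[100:300,150:380,::-1].repeat(3,0).repeat(3,1)[:600,:690])
E
```

```text
t: 2.6
tool_pos: [0.4467, 0.148, 0.3109]
tool_rot: [-2.346, -2.089, 0.0]
contact_force: [-0.1, -0.6, -0.2]
opening: 0.0002
grip_force: 0.0
t: 3.43
tool_pos: [0.467, 0.1005, 0.1633]
tool_rot: [-2.345, -2.086, 0.007]
contact_force: [-0.1, -0.5, -0.2]
opening: -0.0001
grip_force: 0.0
t 3.43 box ey,ex,z mm -70.2 -1.4 163.3 pos [0.467  0.1005 0.1633] F [-0.1 -0.5 -0.2] open -0.0001 grip 0.0 
q [ 0.06 -0.26  2.01 -0.    1.39  0.17] toolx [ 0.116  0.993 -0.001] toolz [-0.005 -0.    -1.   ]
```

View pics/s1.png

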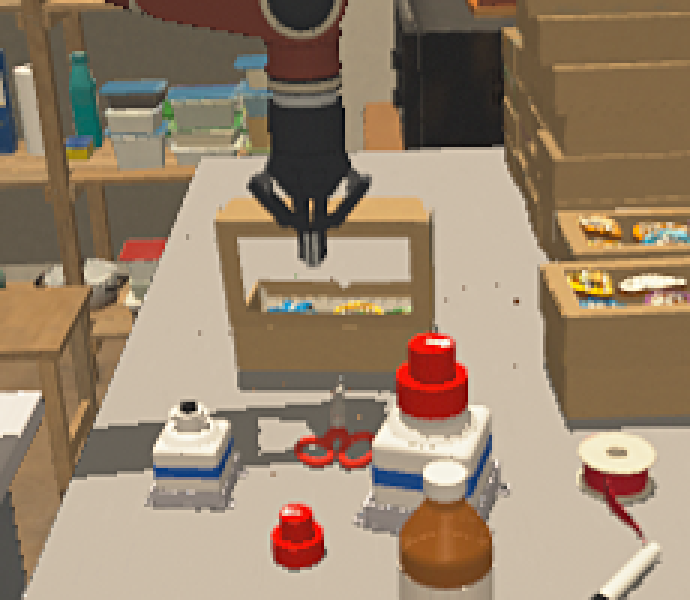

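The finger tips, at (312,262), are just in front of the lid over its window. I'll raise to the border and push.

```bash
python3 -m crank '[[0,10,-15,0,0,0,-1],[12,0,0,0,0,0,-1],[12,0,0,0,0,0,-1],[12,0,0,0,0,0,-1],[12,0,0,0,0,0,-1],[11,0,-5,0,0,0,-1],[16,0,2,0,0,0,-1],[16,0,4,0,0,0,-1],[16,0,5,0,0,0,-1],[16,0,6,0,0,0,-1]]'
python3 -m crank '[[9,0,6,0,0,0,-1],[9,0,7,0,0,0,-1],[9,0,7,0,0,0,-1],[9,0,10,0,0,0,-1],[10,0,16,0,0,0,-1],[8,0,15,0,0,0,-1],[7,0,15,0,0,0,-1],[5,0,15,0,0,0,-1],[3,0,8,0,0,0,-1],[0,0,5,0,0,0,-1]]'
python3 - <<'E'
from h import *;st()
a=get_image("top")[180:300,180:320,::-1];b=get_image("side")[150:270,190:330,::-1]
cv2.imwrite("pics/p2.png",cv2.resize(np.vstack([a,b]),None,fx=2.5,fy=2.5))
E
```

```text
t: 4.32
tool_pos: [0.4932, 0.2234, 0.1695]
tool_rot: [2.347, 2.087, 0.0]
contact_force: [0.8, -0.5, 0.1]
opening: -0.0001
grip_force: 0.3
t: 5.15
tool_pos: [0.5004, 0.2902, 0.0632]
tool_rot: [-2.348, -2.086, 0.004]
contact_force: [-0.2, 0.2, 0.2]
opening: 0.0002
grip_force: 0.0
t 5.15 box ey,ex,z mm 122.2 8.6 63.2 pos [0.5004 0.2902 0.0632] F [-0.2  0.2  0.2] open 0.0002 grip 0.0 
q [0.4  0.11 1.85 0.   1.19 0.51] toolx [ 0.117  0.993 -0.001] toolz [-0.003 -0.001 -1.   ]
```

View pics/p2.png

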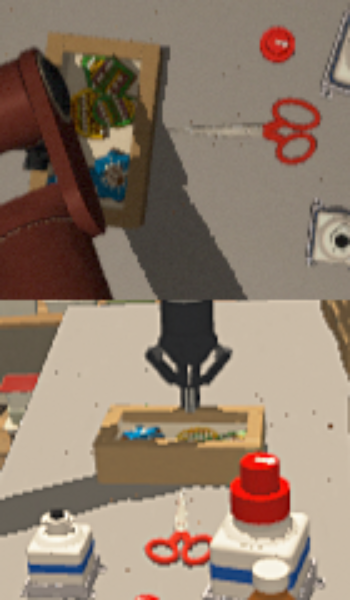

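The lid is down in both views: shut window frame at (105,125) in the top half and (180,440) in the side half. Now I'll press it firmly.

```bash
python3 -m crank '[[0,0,2,0,0,0,-1],[0,0,2,0,0,0,-1],[0,0,1,0,0,0,-1],[0,0,1,0,0,0,-1],[0,0,0,0,0,0,-1],[0,0,0,0,0,0,-1],[0,0,0,0,0,0,-1],[0,0,0,0,0,0,-1],[0,0,0,0,0,0,-1],[0,0,0,0,0,0,-1]]'
```

```text
t: 6.08
tool_pos: [0.5014, 0.2901, 0.0593]
tool_rot: [2.348, 2.087, 0.0]
contact_force: [-0.5, -0.1, 0.4]
opening: 0.0002
grip_force: 0.0
```

```bash
python3 -m crank '[[0,0,1,0,0,0,-1],[0,0,1,0,0,0,-1],[0,0,1,0,0,0,-1],[0,0,1,0,0,0,-1],[0,0,0,0,0,0,-1],[0,0,0,0,0,0,-1],[0,0,0,0,0,0,-1],[0,0,0,0,0,0,-1],[0,0,0,0,0,0,-1],[0,0,0,0,0,0,-1]]'
```

```text
t: 6.92
tool_pos: [0.5019, 0.2903, 0.0582]
tool_rot: [2.348, 2.087, -0.001]
contact_force: [-6.9, -4.1, 14.7]
opening: -0.0
grip_force: 7.5
```

```bash
python3 -m crank '[[0,0,-10,0,0,0,-1],[0,0,-25,0,0,0,-1],[0,0,-25,0,0,0,-1],[0,0,-25,0,0,0,-1],[0,0,-25,0,0,0,-1],[0,0,-25,0,0,0,-1],[0,0,-25,0,0,0,-1],[0,0,-25,0,0,0,-1],[0,0,-20,0,0,0,-1],[-10,3,0,0,0,0,1]]' 60
python3 -m crank '[[-30,9,0,0,0,0,1],[-30,9,0,0,0,0,1],[-30,9,0,0,0,0,1],[-30,9,0,0,0,0,1],[-30,9,0,0,0,0,1],[-30,9,0,0,0,0,1],[-30,9,0,0,0,0,1],[-30,9,0,0,0,0,1],[-30,9,0,0,0,0,1],[-30,9,0,0,0,0,1]]'
python3 - <<'E'
from h import *;st()
o=ctrl.get_obs();R=Ro.from_rotvec(o["tool_rot"]).as_matrix();print(R.T@(np.array([.5727,-.1074,.2])-o["tool_pos"])*1e3)
a=get_image("top")
w=a[175:290,185:290].astype(int)
cv2.imwrite("pics/p3.png",cv2.resize(a[175:300,180:360,::-1],None,fx=4,fy=4))
E
```

```text
t: 7.75
tool_pos: [0.5052, 0.2816, 0.2664]
tool_rot: [2.345, 2.087, 0.015]
contact_force: [0.3, 0.1, 1.3]
opening: 0.0109
grip_force: 0.0
t: 8.58
tool_pos: [0.5567, -0.0306, 0.2591]
tool_rot: [-2.348, -2.086, 0.001]
contact_force: [1.3, -1.1, -0.2]
opening: 0.0854
grip_force: 0.0
t 8.58 box ey,ex,z mm -189.4 103.5 259.1 pos [ 0.5567 -0.0306  0.2591] F [ 1.3 -1.1 -0.2] open 0.0854 grip 0.0 
q [-0.19 -0.12  1.74 -0.    1.53 -0.07] toolx [ 0.118  0.993 -0.   ] toolz [-0.001  0.    -1.   ]
[-74.357379    25.02519618  59.05809894]
```

View pics/p3.png

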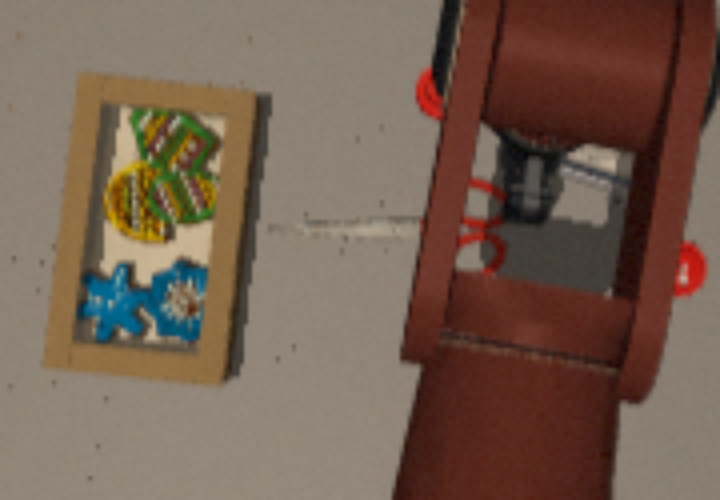

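The lid is shown shut and flat at (155,230), with the gripper near (530,180). Next I'll go over the cap and descend to just above grip height.

```bash
python3 -m crank '[[-25,8,0,0,0,0,1],[-25,9,0,0,0,0,1],[-24,8,0,0,0,0,1],[0,0,15,0,0,0,1],[0,0,18,0,0,0,1],[0,0,18,0,0,0,1],[0,0,18,0,0,0,1],[0,0,15,0,0,0,1],[0,0,11,0,0,0,1],[0,0,0,0,0,0,1]]'
python3 - <<'E'
from h import *;st()
a=get_image("side")
cv2.imwrite("pics/p4.png",cv2.resize(a[140:290,230:380,::-1],None,fx=4,fy=4))
E
```

```text
t: 9.47
tool_pos: [0.5711, -0.1046, 0.1612]
tool_rot: [-2.345, -2.083, 0.005]
contact_force: [0.2, 0.6, -1.0]
opening: 0.0855
grip_force: 0.0
t 9.47 box ey,ex,z mm -261.1 126.8 161.2 pos [ 0.5711 -0.1046  0.1612] F [ 0.2  0.6 -1. ] open 0.0855 grip 0.0 
q [-0.31  0.01  1.78 -0.    1.36 -0.19] toolx [0.118 0.993 0.001] toolz [-0.006  0.002 -1.   ]
```

View pics/p4.png

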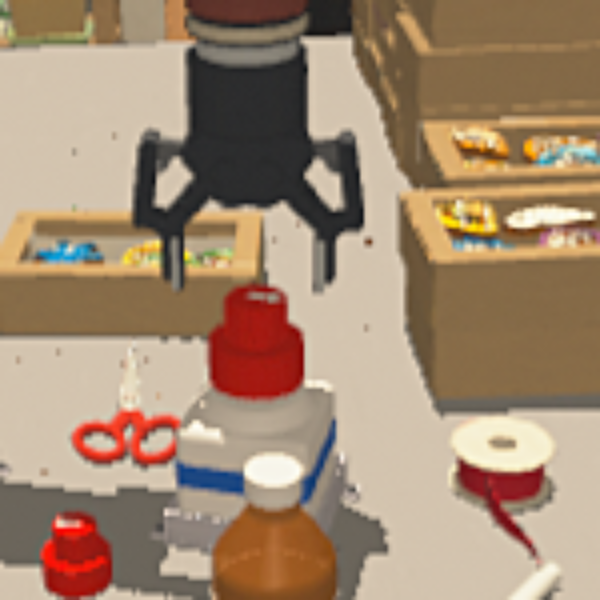

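The cap's grip is at (255,310), between the open fingers at (176,285) and (320,285) but slightly right of centre. I'll shift a few mm in +x, descend and close.

```bash
python3 -m crank '[[-3,3,0,0,0,0,1],[0,0,5,0,0,0,1],[0,0,7,0,0,0,1],[0,0,7,0,0,0,1],[0,0,0,0,0,0,1],[0,0,0,0,0,0,0.1],[0,0,0,0,0,0,0.1],[0,0,0,0,0,0,0.1],[0,0,0,0,0,0,0.1],[0,0,0,0,0,0,0.1]]' 20
python3 -m crank '[[0,0,0,0,0,0,-0.3],[0,0,0,0,0,0,-0.3],[0,0,0,0,0,0,-0.3],[0,0,0,0,0,0,-0.3],[0,0,0,0,0,0,-0.3],[0,0,0,0,0,0,-0.3],[0,0,0,0,0,0,-0.3],[0,0,0,0,0,0,-0.3],[0,0,0,0,0,0,-0.3],[0,0,0,0,0,0,-0.3]]' 20
python3 -c "
from h import *;st();print(ctrl.get_obs()['wrist_torque'])"
```

```text
t: 10.35
tool_pos: [0.5762, -0.1085, 0.1467]
tool_rot: [2.348, 2.086, 0.001]
contact_force: [0.5, -0.1, 0.0]
opening: 0.047
grip_force: 0.0
t: 11.18
tool_pos: [0.5762, -0.1085, 0.1466]
tool_rot: [2.348, 2.086, 0.0]
contact_force: [-1.1, -0.1, 3.9]
opening: 0.0393
grip_force: 23.1
t 11.18 box ey,ex,z mm -264.3 132.3 146.6 pos [ 0.5762 -0.1085  0.1466] F [-1.1 -0.1  3.9] open 0.0393 grip 23.1 
q [-0.31  0.03  1.78  0.    1.33 -0.19] toolx [ 0.118  0.993 -0.   ] toolz [ 0.001 -0.    -1.   ]
[-0.01235025  0.08975822  0.02648976]
```

```bash
python3 -m crank '[[0,0,0,0,0,0,0.2],[0,0,0,0,0,0,0.2],[0,0,3,0,0,0,0.2],[0,0,2,0,0,0,0.2],[0,0,0,0,0,0,0.2],[0,0,0,0,0,0,-0.4],[0,0,0,0,0,0,-0.4],[0,0,0,0,0,0,-0.4],[0,0,0,0,0,0,-0.4],[0,0,0,0,0,0,-0.4]]' 50
python3 -m crank '[[0,0,1,0,0,0,-0.4],[0,0,1,0,0,0,-0.4],[0,0,1,0,0,0,-0.4],[0,0,1,0,0,0,-0.4],[0,0,1,0,0,0,-0.4],[0,0,1,0,0,0,-0.4],[0,0,0,0,0,0,-0.4],[0,0,0,0,0,0,-0.4],[0,0,0,0,0,0,-0.4],[0,0,0,0,0,0,-0.4]]'
python3 -c "
from h import *;st();print(ctrl.get_obs()['wrist_torque'])"
```

```text
t: 12.02
tool_pos: [0.576, -0.1084, 0.1412]
tool_rot: [-2.349, -2.087, 0.0]
contact_force: [-0.2, 0.7, -1.2]
opening: 0.0391
grip_force: 50.2
t: 12.85
tool_pos: [0.5762, -0.1085, 0.1363]
tool_rot: [2.348, 2.086, 0.0]
contact_force: [-2.4, 1.5, 5.8]
opening: 0.0387
grip_force: 50.4
t 12.85 box ey,ex,z mm -264.4 132.3 136.3 pos [ 0.5762 -0.1085  0.1363] F [-2.4  1.5  5.8] open 0.0387 grip 50.4 
q [-0.31  0.04  1.79 -0.    1.31 -0.19] toolx [ 0.118  0.993 -0.   ] toolz [ 0. -0. -1.]
[0.15665062 0.61760819 0.00495955]
```

```bash
python3 -m crank '[[0,0,1,0,0,0,-0.4],[0,0,1,0,0,0,-0.4],[0,0,1,0,0,0,-0.4],[0,0,0,0,0,0,-0.4],[0,0,0,0,0,0,-0.4],[0,0,0,0,0,0,-0.4],[0,0,0,0,0,0,-0.4],[0,0,0,0,0,0,-0.4],[0,0,0,0,0,0,-0.4],[0,0,0,0,0,0,-0.4]]'
python3 -c "
from h import *;st();print(ctrl.get_obs()['wrist_torque'])"
```

```text
t: 13.68
tool_pos: [0.5762, -0.1085, 0.1338]
tool_rot: [2.348, 2.086, 0.0]
contact_force: [-4.1, 1.1, 9.1]
opening: 0.0388
grip_force: 51.1
t 13.68 box ey,ex,z mm -264.4 132.4 133.8 pos [ 0.5762 -0.1085  0.1338] F [-4.1  1.1  9.1] open 0.0388 grip 51.1 
q [-0.31  0.04  1.79 -0.    1.31 -0.19] toolx [ 0.118  0.993 -0.   ] toolz [ 0. -0. -1.]
[0.20081565 0.88005542 0.06100037]
```

```bash
python3 -m crank '[[0,-2,0,0,0,0,-0.4],[0,0,0,0,0,-0.1,-0.4],[0,0,0,0,0,-0.1,-0.4],[0,0,0,0,0,-0.1,-0.4],[0,0,0,0,0,-0.1,-0.4],[0,0,0,0,0,-0.1,-0.4],[0,0,0,0,0,-0.1,-0.4],[0,0,0,0,0,-0.1,-0.4],[0,0,0,0,0,-0.1,-0.4],[0,0,0,0,0,0,-0.4]]' 60
python3 -c "
from h import *;st();print(ctrl.get_obs()['wrist_torque'])"
```

```text
t: 14.52
tool_pos: [0.576, -0.1086, 0.1347]
tool_rot: [1.344, 2.834, 0.002]
contact_force: [-0.7, 0.4, 7.2]
opening: 0.0384
grip_force: 59.2
t 14.52 box ey,ex,z mm -264.5 132.2 134.7 pos [ 0.576  -0.1086  0.1347] F [-0.7  0.4  7.2] open 0.0384 grip 59.2 
q [-0.31  0.04  1.8   0.    1.3  -1.  ] toolx [-0.633  0.774 -0.004] toolz [ 0.005 -0.001 -1.   ]
[ 0.12581414 -0.01530821  0.01295324]
```

```bash
python3 -m crank '[[0,0,1,0,0,0,-0.4],[0,0,0,0,0,-0.1,-0.4],[0,0,0,0,0,-0.1,-0.4],[0,0,0,0,0,-0.1,-0.4],[0,0,0,0,0,-0.1,-0.4],[0,0,0,0,0,-0.1,-0.4],[0,0,0,0,0,-0.1,-0.4],[0,0,0,0,0,-0.1,-0.4],[0,0,0,0,0,0,-0.4],[0,0,0,0,0,0,-0.4]]' 60
python3 - <<'E'
from h import *;st();print(ctrl.get_obs()['wrist_torque'])
a=get_image("side")
cv2.imwrite("pics/p5.png",cv2.resize(a[140:290,230:380,::-1],None,fx=4,fy=4))
E
```

```text
t: 15.35
tool_pos: [0.5762, -0.1087, 0.1339]
tool_rot: [0.295, 3.122, -0.001]
contact_force: [-0.9, 0.9, 9.0]
opening: 0.0385
grip_force: 59.2
t 15.35 box ey,ex,z mm -264.6 132.3 133.9 pos [ 0.5762 -0.1087  0.1339] F [-0.9  0.9  9. ] open 0.0385 grip 59.2 
q [-0.31  0.04  1.8   0.    1.3  -1.7 ] toolx [-0.982  0.187 -0.006] toolz [ 0.006 -0.001 -1.   ]
[ 0.12147454 -0.00918605  0.08334709]
```

View pics/p5.png

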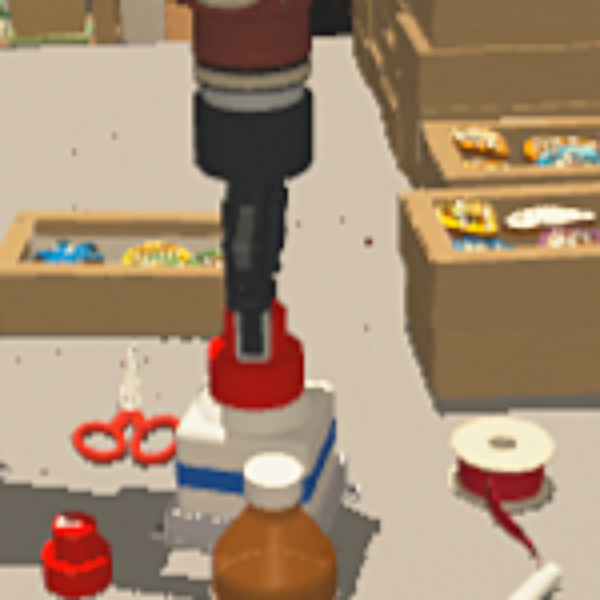

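The cap is gripped and turned, with the fingers at (255,340). The scissors, bottle and lid are unchanged. Lifting gently.

```bash
python3 -m crank '[[0,0,-3,0,0,0,-0.4],[0,0,-3,0,0,0,-0.4],[0,0,-3,0,0,0,-0.4],[0,0,-3,0,0,0,-0.4],[0,0,-3,0,0,0,-0.4],[0,0,-3,0,0,0,-0.4],[0,0,-3,0,0,0,-0.4],[0,0,-3,0,0,0,-0.4],[0,0,0,0,0,0,-0.4],[0,0,0,0,0,0,-0.4]]' 60
```

```text
t: 16.23
tool_pos: [0.5733, -0.108, 0.1546]
tool_rot: [-0.296, -3.125, -0.0]
contact_force: [-0.2, 0.6, -0.4]
opening: 0.0386
grip_force: 60.5
```

Free, with no pulling force. I'll continue up to 5 cm clear (TCP z about 0.208).

```bash
python3 -m crank '[[0,0,-6,0,0,0,-0.4],[0,0,-7,0,0,0,-0.4],[0,0,-7,0,0,0,-0.4],[0,0,-7,0,0,0,-0.4],[0,0,-7,0,0,0,-0.4],[0,0,-7,0,0,0,-0.4],[0,0,-7,0,0,0,-0.4],[0,0,-5,0,0,0,-0.4],[0,0,0,0,0,0,-0.4],[0,0,0,0,0,0,-0.4]]' 60
python3 - <<'E'
from h import *;st()
a=get_image("side")
cv2.imwrite("pics/p6.png",cv2.resize(a[140:290,230:380,::-1],None,fx=4,fy=4))
b=a.astype(int);m=((b[...,0]>80)&(b[...,0]>2*b[...,1])).astype(np.uint8)[:260,270:320]
k,l,s,c=cv2.connectedComponentsWithStats(m)
for i in range(1,k):
    if s[i,4]>50:print(s[i])
C=np.array([.573,-.108,.176]);print("predicted rim front",proj("side",C-[0,.032,0]),"mouth",proj("side",C-[0,0,.05]))
E
```

```text
t: 17.07
tool_pos: [0.5742, -0.1082, 0.2087]
tool_rot: [0.296, 3.127, -0.0]
contact_force: [0.1, -0.3, -1.6]
opening: 0.0385
grip_force: 60.5
t 17.07 box ey,ex,z mm -264.3 130.3 208.7 pos [ 0.5742 -0.1082  0.2087] F [ 0.1 -0.3 -1.6] open 0.0385 grip 60.5 
q [-0.31 -0.03  1.73  0.    1.44 -1.7 ] toolx [-0.982  0.188 -0.001] toolz [ 0.001 -0.    -1.   ]
[ 10 188  25  29 421]
predicted rim front [293.32174906 216.17828538] mouth [292.70799501 227.77784489]
```

View pics/p6.png

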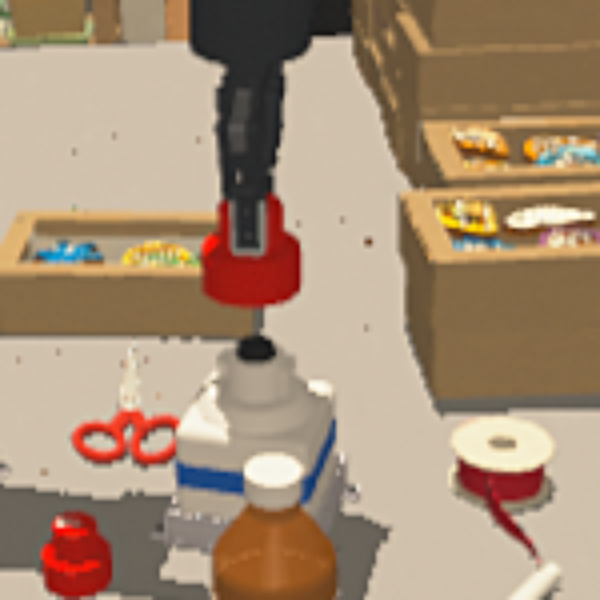

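The cap is upright in the gripper with its rim at row ~216, where 5 cm clear was predicted. The mouth below it is open at (255,348), the lid is shut and the bystanders are unmoved.

```bash
python3 -c "from station import ctrl;print(ctrl.finish_job())"
```

```text
the job is handed in; nothing more can be done
None
```

I shut the gift box lid, then opened the jug's red cap and lifted it off; the gripper is holding it upright about 5 cm above the mouth. The job was handed in after about 17 s of robot time, with no verdict shown, and nothing else on the bench looked disturbed in the last pictures.

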